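Close a degassing chamber and set its bleed screw

ROBOT

A 7-joint arm with a two-finger parallel gripper is mounted at the origin on the work surface. World frame = base frame: x ahead of the robot, y to its left, z up, the work surface at z = 0. Lengths are in m, angles in rad, forces in N, time in s.
With the tool pointing down it reaches from about 0.425 to 0.875 m from the base axis. Payload 4.7 kg.
Tool frame: the origin (TCP) lies midway between the tips of the shut fingers; the grasp point (between the pads) lies 19 mm behind it; z points along the fingers, y is the direction in which the jaws open and shut (so a half turn about z gives the same grasp; the last joint's range is limited). The gripper opens to 87 mm and grips with 3 to 60 N. Pads are 19 mm wide; open, the fingers measure 117 mm over their backs; the gripper's body (75 mm by 190 mm) begins 51 mm behind the grasp point.
Start: joints at [-1.324, 0.321, -0.07, 1.45, 0.023, 1.371, -0.057], TCP at [0.15, 0.632, 0.223] pointing down, gripper open.
Joint ranges: [-2.86, 2.86], [-0.3, 2.09], [-1.38, 1.24], [0.06, 2.45], [-1.56, 4.7], [0.09, 2.05], [-2.69, 2.69]. Speed limits (rad/s): [2.57, 2.57, 3.14, 3.14, 3.14, 3.14, 3.14].

INTERFACE

Orientations are given as a rotation vector (axis times angle).
In Python, from bench import get_state, eyes, job gives the robot as it stands. The module is installed in compiled form; this text tells all that it offers.
- The arm moves only by the shell command python3 -m jog 'ROWS' [FORCE]. ROWS is JSON, a list that holds one entry, the list of rows, each a list of 5 numbers: the opening, from 0 (shut) to 1 (fully open), then the shift along the tool's x, y, z in units of 40 mm (1.0 is 40 mm), then the turn about the tool's z in units of 5 degrees (1.0 is 5 degrees). In form: [[[jaw, dx, dy, dz, turn], ...]]. A call has 1 to 10 rows; each row shifts and turns the commanded pose from where the row before left it, along the tool's axes as they then stand; what a row does not reach is not made up. A row lasts 1/8 s, in which the tool goes at most 62.5 mm and 10.7 degrees, less where a joint would pass 70% of its speed; a pose out of reach is approached as far as the arm can. A call is refused whole if a number of a shift passes 1 or a number of a turn 1, either way. A call with a gripper value outside its range is refused whole. The fingers move at their own pace and stop on an object; FORCE is the grip in N (left out, the last holds). Time passes only in rows, so rows that do not move let the fingers close. It gives the time, the measured TCP pose, the force and the opening at its end, in the units of the state.
- get_state(): the state, without advancing time (a new reading comes with each control period).
- eyes.get_image(name): name is "scene" or "top" or "wrist"; returns (picture, depth): 400x640x3 uint8, red, green, blue; 400x640 float32, m along the optical axis (not along the pixel's ray), 0 where there is no reading.
- eyes.camera_params(name): a dict with "camera_matrix" (3x3 intrinsics, pixels), "k1" (the pictures are not rectified: a ray, as slopes to the right and down, at radius r is drawn at 1 + k1 r^2 times it, then the intrinsics apply), "pose" (4x4, takes a point from camera to world coordinates); the wrist camera has in their place "mount" (4x4, takes a point from camera to tool coordinates, whose origin is the TCP and whose axes are the flange's). Camera axes: x right, y down, z forward; pixel columns grow to the right and rows downward; lengths in m; the calibration is good to about 2 mm. A picture is of the moment at which its call begins: read the wrist's pose just before it. camera_params takes no time and is no camera call.
- job.close_job(): hands the job in, once; it reports no verdict.
The state is a dict: "time": time; "joint_positions": joint angles; "qd": joint speeds; "joint_torque": joint torques, N m; "position": TCP position; "tool_rot": TCP orientation; "ft_force": force on the tool from outside, world axes, zero at the start; "torque": the same for the moment, N m; "grip_width": opening from 0.0 (shut) to 1.0 (fully open).
Only numpy, scipy, OpenCV 4.12 (cv2) and the standard library are available. Lean on these libraries where they do the work, as an engineer would, in place of code of your own. Each camera call takes 0.05 s, during which the arm holds its last target. There are 200 camera calls.

TASK

Get the steel degassing chamber ready for its pump: lower its clear lid onto the pot, without dropping it, so it sits down level all round, and let go of it. Then turn the brass bleed screw on the pot's side tee clockwise until it seats, back it off a quarter turn, and finish still gripping the screw there, so the setting cannot shift while I push on the pump hose. Leave the glass beaker, petri dishes, boss-head clamp, tube rack and micropipette where they are.

Things in the scene. Friction and masses are not known exactly. Their poses are not given: they have to be found in the camera images.
- chamber: Open round steel pot (vacuum degassing chamber), fixed: 148 mm outside diameter, wall 4 mm, 103 mm high with the white gasket ring (156 mm outside, 140 mm inside diameter) on its rim; a beaker stands inside below the rim. Origin: centre of its underside, on the bench; z up. On its -x side is the brass tee, on its +x side a gauge (34 to 86 mm high) out to 115 mm from the axis.
- chamber_rim (a point): Centre of the pot's mouth, level with the top of the gasket, 103 mm above the bench; z up.
- hose_barb (a point): Tip of the tee's hose barb, 193 mm from the pot's axis, 78 mm above the bench. A pipe leads from the pot along the chamber's -x to the tee block (30 x 28 x 26 mm, top 91 mm high, centred 145 mm from the pot's axis) and on to this barb. On the block stands a round bonnet (22 mm diameter, the top 14 mm of it 17 mm, top 122 mm high) from which the bleed screw rises.
- lid: Loose clear acrylic lid, about 0.4 kg, right way up on the bench: a disc 164 mm in diameter, 12 mm thick, with a locating step below (128 mm diameter, 8 mm deep, 4 to 6 mm play in the mouth) and a round knob on top. Origin: centre of the step's underside; z up its axis; disc from 8 to 20 mm above it. Seated, the disc lies flat on the gasket, origin 8 mm below chamber_rim.
- lid_knob (a point): Point on the lid's axis inside its grey knob, 42 mm above the lid's origin. The knob is a plain upright cylinder 34 mm in diameter, from 20 to 52 mm above the lid's origin: this point is 22 mm above the disc's top and 10 mm below the knob's top.
- bleed_screw (a joint): Angle of the bleed screw (rad): 0 is screwed down hard on its seat (a firm stop); it grows as the screw opens, anticlockwise seen from above (right-hand thread, vertical axis). It starts 0.6 to 1.4 open, stays where it is left, has a light drag of about 0.06 N m and does not rise noticeably.
- bleed_grip (a point): Middle of the bleed screw's flat upright brass spade head, on the screw's axis, 147 mm above the bench. It turns with the screw: x along the head's length, y through its thickness, z up. The head is 34 mm long, 9 mm thick and 24 mm high (135 to 159 mm above the bench), on a 7 mm stem. At joint 0 its x is the chamber's x.
- beaker: Bystander: empty glass beaker, 70 mm in diameter, 95 mm high, standing beyond the chamber and the lid, midway between them. Origin: centre of its underside.
- tube_rack: Bystander: blue microtube rack, 210 x 100 x 28 mm (tubes up to 39 mm high), at one side. Origin: centre of its underside.
- micropipette: Bystander: white and blue micropipette lying at one side, 255 mm long along its x, 24 mm high. Origin: under its middle.
- petri_dishes: Bystander: two petri dishes stacked, 90 mm in diameter, 32 mm high in all, on the robot's side of the lid's starting place. Origin: centre of the underside.
- boss_head: Bystander: aluminium boss-head clamp with two small steel thumbscrews of its own, 34 x 34 x 26 mm, 92 mm over the screws, lying just beyond the lid's starting place. Origin: centre of the block's underside.
Things that resemble listed ones, but are neither listed nor needed, are in the scene too. Leave any black look-alike of the lid alone.

How it is judged:
On the way, in this order (a step that is already met when the one before it is completed fails the run):
1. the lid sits level on the pot's gasket, let go and at rest (horizontal distance between lid and chamber_rim below 0.008 m and z of lid in the frame of chamber_rim between -0.011 and -0.006 m and angle between lid's own z axis and vertical below 0.03 rad and contact force between the fingers and lid below 0.5 N and linear speed of lid below 0.02 m/s), for 0.2 s.
2. with the lid on, the bleed screw is turned down onto its seat (horizontal distance between lid and chamber_rim below 0.008 m and z of lid in the frame of chamber_rim between -0.011 and -0.006 m and angle between lid's own z axis and vertical below 0.03 rad and value of joint bleed_screw below 0.07 rad), for 0.15 s.
At the end, for the whole second after the job is handed in: The lid lies level on the gasket (within 8 mm of centre, 6 to 11 mm below the rim point, tilt under 0.03 rad), untouched; the bleed screw, having been on its seat (under 0.07 rad), stands still a quarter turn open (1.571 rad, within 0.2), gripped at its head with over 5 N (horizontal distance between lid and chamber_rim below 0.008 m and z of lid in the frame of chamber_rim between -0.011 and -0.006 m and angle between lid's own z axis and vertical below 0.03 rad and value of joint bleed_screw between 1.371 and 1.771 rad and velocity of joint bleed_screw between -0.05 and 0.05 rad/s and contact force between the fingers and bleed_screw above 5 N and contact force between the fingers and lid below 0.5 N and distance between the grasp point and bleed_grip below 0.03 m); the arm keeps its last pose, push and grip.
It fails at once if the lid is dropped (falls free, faster than 0.45 m/s) (contact force between the fingers and lid below 0.1 N and linear speed of lid above 0.45 m/s).
It fails at once if the lid is tipped over (more than 0.7 rad) (angle between lid's own z axis and vertical above 0.7 rad).
It fails at once if a bystander is moved more than 30 mm or knocked over (distance of any of beaker, tube_rack, micropipette, petri_dishes, boss_head from where it was at the start of the episode above 0.03 m or angle between any of beaker, tube_rack, micropipette, petri_dishes, boss_head's own z axis and vertical above 0.5 rad).
It also fails if it takes over 58 s, if anything falls off the work surface, if the arm or the gripper's body presses on something with over 40 N, if the wrist force passes 120 N, or if a joint passes its speed limit or range.

## Working session

There is one attempt and no reset: what is moved stays moved. The work goes in short steps, Python scripts to look and compute and a shell command to move; the robot and the scene stay as the last step left them, time stands still between calls to the robot, and variables do not carry over. Pictures are saved under pics/ and viewed, about 8 in all and at most 12, crops included, and the job is handed in when it is done.

```bash
mkdir -p pics; cat > h.py <<'E'
import numpy as np, cv2, sys
from scipy.spatial.transform import Rotation as R
from bench import get_state, eyes, job
def snap(n):
    s=get_state(); im,d=eyes.get_image(n); p=eyes.camera_params(n)
    if 'pose' in p: T=np.array(p['pose'])
    else:
        W=np.eye(4);W[:3,:3]=R.from_rotvec(s['tool_rot']).as_matrix();W[:3,3]=s['position'];T=W@np.array(p['mount'])
    np.savez(f'{n}.npz',im=im,d=d,T=T,K=p['camera_matrix'],k1=p['k1']); return im,d
def load(n): return np.load(f'{n}.npz')
def ray(q,u,v):
    K=q['K'];k=float(q['k1']);a=np.array([(u-K[0,2])/K[0,0],(v-K[1,2])/K[1,1]]);b=a.copy()
    for _ in range(20): b=a/(1+k*(b@b))
    return np.array([b[0],b[1],1.])
def pt(q,u,v,z=None):
    "world point from depth, or on plane z"
    r=ray(q,u,v);T=q['T']
    if z is None: return T[:3,:3]@(r*q['d'][int(round(v)),int(round(u))])+T[:3,3]
    w=T[:3,:3]@r; return T[:3,3]+w*(z-T[2,3])/w[2]
def save(im,name): cv2.imwrite('pics/'+name,im[...,::-1])
def st():
    s=get_state();M=R.from_rotvec(s['tool_rot']).as_matrix()
    print('t',round(s['time'],2),'p',np.round(s['position'],4),'x',np.round(M[:,0],3),'y',np.round(M[:,1],3),'F',np.round(s['ft_force'],1),'g',round(s['grip_width'],3),'q',np.round(s['joint_positions'],2)); return s,M
E
python3 - <<'E'
from h import *
st()
for n in('top','scene'):
    im,d=snap(n); save(im,n+'0.png'); print(n,eyes.camera_params(n))
print(eyes.camera_params('wrist'))
E
```

```text
t 0.0 p [0.1499 0.6319 0.2215] x [-0.973  0.231 -0.   ] y [ 0.231  0.973 -0.002] F [-0.4  0.4 -0.4] g 0.999 q [-1.32  0.32 -0.07  1.45  0.02  1.37 -0.06]
top {'camera_matrix': array([[386.55806481,   0.        , 323.01204987],
       [  0.        , 386.55806481, 201.92227791],
       [  0.        ,   0.        ,   1.        ]]), 'k1': -0.012300733570795445, 'pose': array([[ 1.68281401e-02, -9.74899426e-01,  2.22008834e-01,
         2.49999755e-01],
       [-9.99858277e-01, -1.65169153e-02,  3.25853650e-03,
        -1.16436931e-02],
       [ 4.90155745e-04, -2.22032206e-01, -9.75039209e-01,
         1.42751435e+00],
       [ 0.00000000e+00,  0.00000000e+00,  0.00000000e+00,
         1.00000000e+00]])}
scene {'camera_matrix': array([[433.51376408,   0.        , 323.12861905],
       [  0.        , 433.51376408, 202.85700738],
       [  0.        ,   0.        ,   1.        ]]), 'k1': -0.07693733850165554, 'pose': array([[ 0.75114693,  0.42872822, -0.50196653,  1.14698342],
       [ 0.65999287, -0.50351253,  0.55757022, -0.69875506],
       [-0.01370035, -0.75011149, -0.66116946,  0.92729573],
       [ 0.        ,  0.        ,  0.        ,  1.        ]])}
{'camera_matrix': array([[314.47604126,   0.        , 317.85296795],
       [  0.        , 314.47604126, 201.81595091],
       [  0.        ,   0.        ,   1.        ]]), 'k1': -0.03396271244952104, 'mount': array([[-1.02256762e-03, -9.68342318e-01, -2.49623936e-01,
         6.74319861e-02],
       [ 9.99999402e-01, -1.08719804e-03,  1.21033484e-04,
        -1.24778110e-04],
       [-3.88592498e-04, -2.49623663e-01,  9.68342850e-01,
        -1.62816903e-01],
       [ 0.00000000e+00,  0.00000000e+00,  0.00000000e+00,
         1.00000000e+00]])}
```

View pics/top0.png

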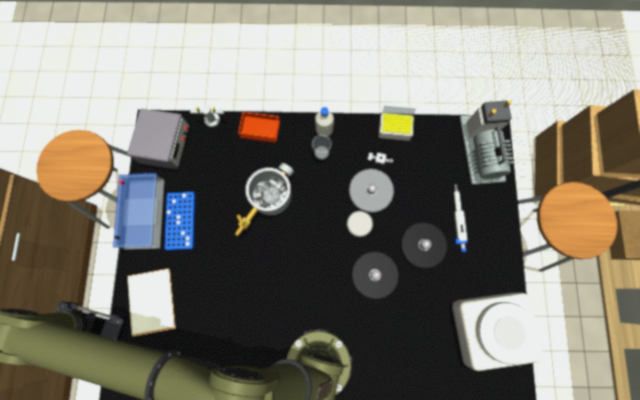

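View pics/scene0.png

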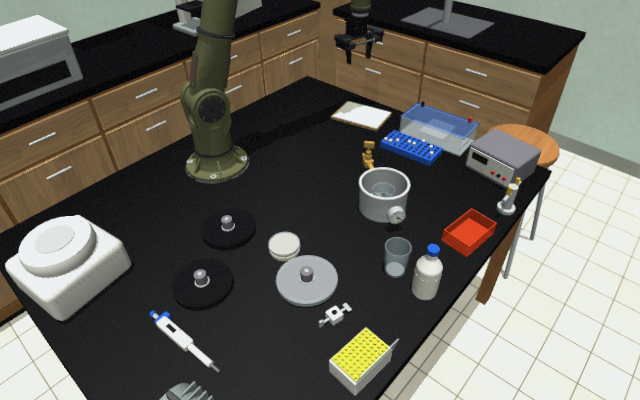

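Lid candidates in the top image are light/clear (371,190), black (424,245) and black (375,275). The one at (371,190) fits: it isn't black, the petri dishes (360,223) are on the robot's side of it, and the boss-head (380,158) is just beyond. I'll confirm it in an enlarged crop and measure.

```bash
python3 - <<'E'
from h import *
q=load('top');im=q['im']
a=cv2.resize(im[150:250,220:320],None,fx=4,fy=4,interpolation=cv2.INTER_CUBIC)
b=cv2.resize(im[145:245,325:425],None,fx=4,fy=4,interpolation=cv2.INTER_CUBIC)
save(np.hstack([a,b]),'crop1.png')
# point cloud
v,u=np.mgrid[0:400,0:640]
pts=np.zeros((400,640,3))
for j in range(100,320):
    for i in range(200,460): pts[j,i]=pt(q,i,j)
np.save('pts.npy',pts)
def fit(m,rad=None):
    P=pts[m][:,:2]; c,r=cv2.minEnclosingCircle(P.astype(np.float32)); return c,r,len(P),P.mean(0),np.median(pts[m][:,2])
z=pts[...,2];box=lambda x0,x1,y0,y1:(u>=x0)&(u<x1)&(v>=y0)&(v<y1)
L=box(340,402,160,220)
print('lid disc',fit(L&(z>.012)&(z<.03)));print('knob',fit(L&(z>.042)&(z<.07)))
C=box(238,300,162,222)
print('rim',fit(C&(z>.096)&(z<.112)))
S=box(228,268,195,245)
print('screw',fit(S&(z>.145)&(z<.17)));print(pts[S&(z>.145)&(z<.17)])
print('tee',pts[S&(z>.06)&(z<.125)].round(3)[::6])
E
```

```text
lid disc ((0.6235025525093079, -0.18454426527023315), 0.1401185840368271, 1414, array([ 0.61967104, -0.18558247]), np.float64(0.019854397969494286))
knob ((0.6217746138572693, -0.18776057660579681), 0.01646077074110508, 60, array([ 0.62100357, -0.18627065]), np.float64(0.05110602196883618))
rim ((0.5731160044670105, 0.20580606162548065), 0.10853587836027145, 301, array([0.59824643, 0.18951811]), np.float64(0.10198826074484346))
screw ((0.47678327560424805, 0.2678403854370117), 0.016585130244493484, 30, array([0.47623514, 0.2671711 ]), np.float64(0.1575370444566786))
[[0.49033626 0.27722523 0.15301199]
 [0.48943825 0.27273008 0.15807784]
 [0.49095722 0.27109845 0.15033007]
 [0.48632317 0.27626891 0.15624715]
 [0.48617088 0.27266669 0.15737463]
 [0.48589292 0.26892121 0.15917724]
 [0.48211644 0.27504859 0.16065518]
 [0.48165162 0.27107525 0.16350346]
 [0.48202917 0.26813308 0.16175497]
 [0.48435165 0.26749831 0.14939999]
 [0.47900129 0.27175373 0.15948666]
 [0.47991452 0.26946305 0.15474797]
 [0.47989609 0.26602182 0.15516776]
 [0.47668037 0.27286655 0.15352009]
 [0.47640894 0.26910763
[... 740 characters left out ...]
0.093]
 [0.534 0.238 0.082]
 [0.531 0.215 0.095]
 [0.53  0.234 0.082]
 [0.525 0.209 0.106]
 [0.526 0.188 0.104]
 [0.526 0.223 0.083]
 [0.522 0.195 0.106]
 [0.523 0.234 0.083]
 [0.518 0.248 0.085]
 [0.515 0.252 0.081]
 [0.511 0.251 0.085]
 [0.507 0.25  0.087]
 [0.504 0.25  0.085]
 [0.501 0.247 0.082]
 [0.498 0.254 0.079]
 [0.493 0.264 0.085]
 [0.483 0.263 0.119]
 [0.49  0.25  0.083]
 [0.486 0.256 0.087]
 [0.482 0.259 0.089]
 [0.475 0.259 0.105]
 [0.474 0.283 0.088]
 [0.478 0.252 0.069]
 [0.47  0.261 0.094]
 [0.466 0.274 0.097]
 [0.469 0.257 0.076]
 [0.463 0.264 0.091]
 [0.461 0.273 0.081]
 [0.458 0.284 0.08 ]
 [0.454 0.291 0.08 ]
 [0.451 0.287 0.08 ]
 [0.447 0.283 0.079]
 [0.44  0.29  0.078]]
```

View pics/crop1.png

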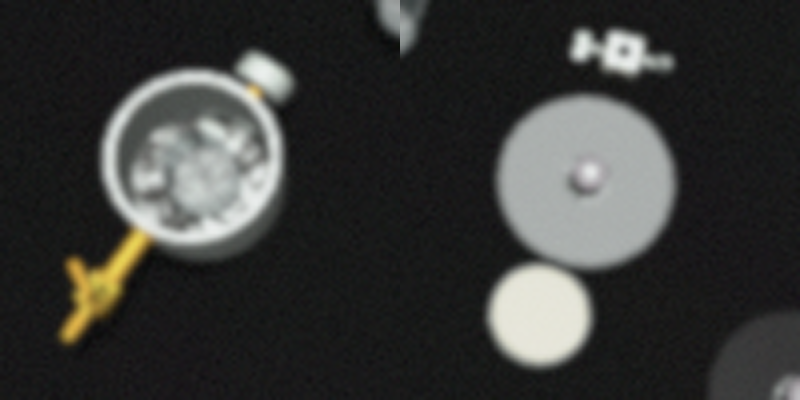

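The crop confirms the lid: clear grey disc with a grey knob at top pixel (371.5,190), dishes below it and boss-head above it. The pot rim centre is near (268,189). The brass screw head runs along its own diagonal near (241,221). Next I'll refine the rim centre and check it against the given sizes.

```bash
python3 - <<'E'
from h import *
from scipy.optimize import least_squares
q=load('top');pts=np.load('pts.npy');v,u=np.mgrid[0:400,0:640];z=pts[...,2]
def circ(P,r0,c):
    f=least_squares(lambda p:np.hypot(P[:,0]-p[0],P[:,1]-p[1])-p[2],[*c,r0],loss='soft_l1',f_scale=.003);return f.x.round(4)
c=pt(q,268,189.2,.103);print('rim pix',c)
# white gasket edges: bright pixels, ring projected on z=.103
g=q['im'].astype(int);m=(g.min(2)>170)&(np.hypot(u-268,v-189)<27)
P=np.array([pt(q,i,j,.103) for j,i in zip(*np.nonzero(m))]);rr=np.hypot(*(P[:,:2]-c[:2]).T);P=P[(rr>.062)&(rr<.085)]
print('gasket',circ(P,.074,c[:2]),len(P))
m=(z>.098)&(z<.108)&(np.hypot(u-268,v-189)<26);P=pts[m];rr=np.hypot(*(P[:,:2]-c[:2]).T);P=P[rr>.06];print('cloud',circ(P,.074,c[:2]),len(P))
print('lid pix',pt(q,371.5,190.3,.02)); m=(z>.012)&(z<.028)&(np.hypot(u-371.5,v-190)<23.5)
D=np.uint8((g.min(2)>90)&(np.hypot(u-371.5,v-190.3)<24.5)*1)
D=cv2.morphologyEx(D,cv2.MORPH_CLOSE,np.ones((5,5)));e=max(cv2.findContours(D,0,1)[0],key=len)[:,0]
E=np.array([pt(q,i,j,.02) for i,j in e]);print('lid edge',circ(E,.082,(.62,-.186)))
m=(z>.147)&(np.hypot(u-241,v-221)<20);P=pts[m];P=P[(np.abs(P[:,2]-.159)<.006)][:,:2];w,V=np.linalg.eigh(np.cov(P.T));print('head',P.mean(0),np.degrees(np.arctan2(*V[::-1,1])),w**.5)
bk=(z>.08)&(np.hypot(u-321,v-148)<14);print('beaker',pts[bk].mean(0))
E
```

```text
rim pix [0.59448224 0.18835011 0.103     ]
gasket [0.5972 0.1902 0.0727] 359
cloud [0.5977 0.1883 0.0736] 279
lid pix [ 0.61839451 -0.18852809  0.02      ]
lid edge [ 0.6196 -0.1866  0.0828]
head [0.47552295 0.26743273] -149.9882806502006 [0.00250689 0.00978682]
beaker [ 7.53962949e-01 -3.53623830e-04  1.48332319e-01]
```

Checks agree: rim (0.597,0.189), screw axis (0.4755,0.2674) at 0.145 m from the pot axis, lid (0.6195,-0.1865) with radius 0.083. The head lies at 30° world and the pot x axis at -33°, so the joint is about 1.1 rad open. Moving to the lid.

```bash
python3 -m jog '[[[1,0,-0.4,0,-0.9],[1,0,-0.4,0,-0.9],[1,0,-0.4,0,-0.87],[1,-1,-0.5,0,0],[1,-1,-0.5,0,0],[1,-1,-0.5,0,0],[1,-1,-0.5,0,0],[1,-1,-0.5,0,0],[1,-1,-0.5,0,0],[1,-1,-0.5,0,0]]]'; python3 -c "from h import *;st()"
```

```text
time: 1.35
position: [0.4237, 0.4442, 0.2221]
tool_rot: [0.001, -3.141, 0.001]
ft_force: [0.6, 0.2, -1.1]
grip_width: 1.0
t 1.35 p [0.4237 0.4442 0.2221] x [-1. -0.  0.] y [-0.  1. -0.] F [ 0.6  0.2 -1.1] g 1.0 q [-0.94  0.24  0.1   1.55 -0.03  1.35  0.74]
```

```bash
python3 -m jog '[[[1,-0.3,-1,0,0],[1,-0.3,-1,0,0],[1,-0.3,-1,0,0],[1,-0.3,-1,0,0],[1,-0.3,-1,0,0],[1,-0.3,-1,0,0],[1,-0.3,-1,0,0],[1,-0.3,-1,0,0],[1,-0.3,-1,0,0],[1,-0.3,-1,0,0]]]'; python3 -m jog '[[[1,-0.3,-1,0.2,0],[1,-0.3,-1,0.2,0],[1,-0.3,-1,0.2,0],[1,-0.3,-1,0.2,0],[1,-0.3,-1,0.2,0],[1,0,-0.75,0.2,0],[1,0,0,0,0],[1,0,0,0,0]]]'; python3 - <<'E'
from h import *
st(); im,d=snap('wrist'); save(im,'w1.png'); st()
E
```

```text
time: 2.6
position: [0.5427, 0.0439, 0.2222]
tool_rot: [0.001, -3.141, -0.0]
ft_force: [-0.7, 0.2, 0.3]
grip_width: 1.0
time: 3.6
position: [0.6028, -0.1836, 0.1742]
tool_rot: [0.001, -3.141, -0.002]
ft_force: [0.0, 1.1, -0.1]
grip_width: 0.997
t 3.6 p [ 0.6028 -0.1836  0.1742] x [-1.    -0.001  0.   ] y [-0.001  1.     0.001] F [ 0.   1.1 -0.1] g 0.997 q [-0.19  0.33  0.56  1.59 -0.18  1.27  1.97]
t 3.65 p [ 0.6031 -0.183   0.1745] x [-1.    -0.002 -0.   ] y [-0.002  1.     0.001] F [1.  1.3 0.4] g 0.997 q [-0.19  0.33  0.56  1.59 -0.18  1.27  1.97]
```

View pics/w1.png

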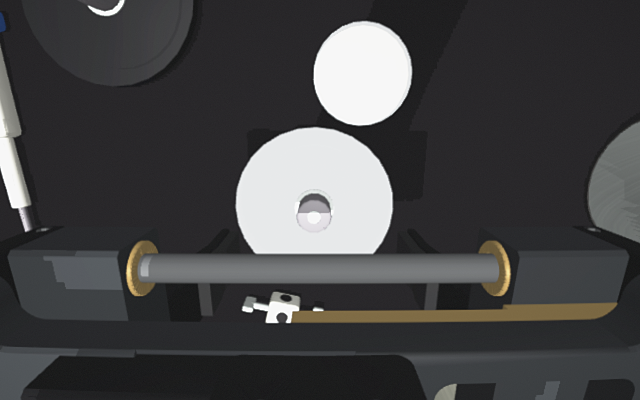

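The wrist view shows the white/clear disc (236–393 across at row 203, top edge row 127) with the grey knob around (314,212). The black look-alike is at top left and the boss-head is below.

```bash
python3 - <<'E'
from h import *
from scipy.optimize import least_squares
q=load('wrist')
for uv in((236,203),(393,203),(314,127)): print(pt(q,*uv,.02).round(4),pt(q,*uv).round(4))
P=np.array([[*pt(q,u,v)] for v in range(100,252) for u in range(225,405)])
K=P[(P[:,2]>.044)&(P[:,2]<.058)];print('knob',K.mean(0),K.min(0),K.max(0),len(K))
g=q['im'].min(2);D=np.uint8(g>200);D[252:]=0;D[:124]=0;D[:,:225]=0;D[:,405:]=0
e=max(cv2.findContours(D,0,1)[0],key=len)[:,0];e=e[(e[:,1]<250)&(e[:,1]>126)]
E=np.array([pt(q,i,j,.02) for i,j in e])
f=least_squares(lambda p:np.hypot(E[:,0]-p[0],E[:,1]-p[1])-p[2],[.62,-.186,.082],loss='soft_l1',f_scale=.003);print('disc',f.x,len(E))
E
```

```text
[ 0.6183 -0.2691  0.02  ] [ 0.6238 -0.2748 -0.001 ]
[ 0.6184 -0.1052  0.02  ] [ 0.6232 -0.1006  0.0015]
[ 0.5411 -0.1874  0.02  ] [ 0.5411 -0.1874  0.0207]
knob [ 0.62122062 -0.18807368  0.05216163] [ 0.60600521 -0.20455535  0.04430098] [ 0.63819343 -0.17211775  0.05472756] 956
disc [ 0.62311292 -0.18780809  0.08103673] 309
```

```bash
python3 -m jog '[[[1,-0.23,-0.05,0.2,0],[1,-0.23,-0.05,0.6,0],[1,0,0,0.8,0],[1,0,0,0.8,0],[1,0,0,0.7,0],[1,0,0,0.4,0],[1,0,0,0.2,0],[1,0,0,0,0],[1,0,0,0,0]]]' 30; python3 -c "from h import *;st()"
```

```text
time: 4.78
position: [0.6221, -0.189, 0.0278]
tool_rot: [-0.0, 3.14, -0.001]
ft_force: [0.5, 0.5, -1.0]
grip_width: 0.997
t 4.78 p [ 0.6221 -0.189   0.0278] x [-1.    -0.    -0.002] y [-0.  1. -0.] F [ 0.5  0.5 -1. ] g 0.997 q [-0.14  0.51  0.51  1.67 -0.28  1.03  2.03]
```

```bash
python3 -m jog '[[[0.3,0,0,0.08,0],[0,0,0,0,0],[0,0,0,0,0],[0,0,0,0,0],[0,0,0,0,0],[0,0,0,0,0],[0,0,0,0,0]]]' 40; python3 -c "from h import *;st()"
```

```text
time: 5.65
position: [0.6212, -0.1883, 0.0234]
tool_rot: [0.001, -3.141, -0.001]
ft_force: [0.5, 0.8, 0.1]
grip_width: 0.382
t 5.65 p [ 0.6212 -0.1883  0.0234] x [-1. -0.  0.] y [-0.     1.     0.001] F [0.5 0.8 0.1] g 0.382 q [-0.14  0.52  0.51  1.67 -0.29  1.03  2.03]
```

The opening of 0.382 × 87 ≈ 33 mm matches the knob. Lifting.

```bash
python3 -m jog '[[[0,0,0,-0.1,0],[0,0,0,-0.3,0],[0,0,0,-0.5,0],[0,0,0,-0.7,0],[0,0,0,-0.7,0],[0,0,0,-0.7,0],[0,0,0,-0.6,0],[0,0,0,-0.4,0],[0,0,0,-0.2,0],[0,0,0,0,0]]]'; python3 - <<'E'
from h import *
st(); im,d=snap('wrist'); save(im,'w2.png')
E
```

```text
time: 6.9
position: [0.6212, -0.1888, 0.1916]
tool_rot: [-0.0, 3.141, 0.0]
ft_force: [0.3, -0.4, -5.8]
grip_width: 0.383
t 6.9 p [ 0.6212 -0.1888  0.1916] x [-1. -0. -0.] y [-0.  1.  0.] F [ 0.3 -0.4 -5.8] g 0.383 q [-0.18  0.37  0.56  1.51 -0.2   1.32  1.97]
```

View pics/w2.png

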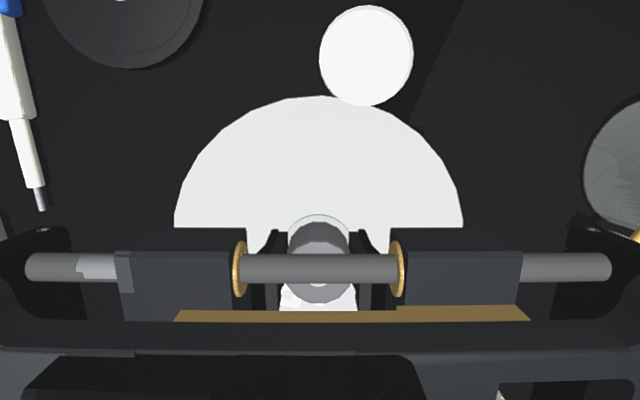

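The lid is held: the white disc spans columns 174–463 under the jaws, with the knob between the fingers around (318,250). I'll measure its tilt and centre in the hand.

```bash
cat > held.py <<'E'
from h import *
from scipy.optimize import least_squares
q=load('wrist');s,M=st()
P=np.array([pt(q,u,v) for v in range(100,222,2) for u in range(180,460,2)])
zc=np.median(P[(np.abs(P[:,2]-s['position'][2])<.03)][:,2]);P=P[np.abs(P[:,2]-zc)<.012]
A=np.c_[P-P.mean(0)];n=np.linalg.svd(A,full_matrices=False)[2][2];n*=np.sign(n[2]);print('disc z-tcp',zc-s['position'][2],'normal',n.round(4),len(P))
zt=zc
g=q['im'].min(2);D=np.uint8(g>190);D[226:]=0;D[:,:160]=0;D[:,480:]=0;D[:94]=0
e=max(cv2.findContours(D,0,1)[0],key=len)[:,0];e=e[(e[:,1]<222)&~((e[:,0]>310)&(e[:,0]<420)&(e[:,1]<125))&((e[:,0]<245)|(e[:,0]>395)|(e[:,1]<150))]
E=np.array([pt(q,i,j,zt) for i,j in e])
f=least_squares(lambda p:np.hypot(E[:,0]-p[0],E[:,1]-p[1])-p[2],[*s['position'][:2],.082],loss='soft_l1',f_scale=.002).x
f2=least_squares(lambda p:np.hypot(E[:,0]-p[0],E[:,1]-p[1])-.082,s['position'][:2],loss='soft_l1',f_scale=.002).x
print('disc centre',f,f2,'rel tcp',f[:2]-s['position'][:2],f2-s['position'][:2])
E
python3 held.py
```

```text
t 6.95 p [ 0.6209 -0.1886  0.1908] x [-1.    -0.     0.001] y [-0.  1.  0.] F [ 0.5  0.8 -5.8] g 0.383 q [-0.18  0.37  0.56  1.52 -0.2   1.32  1.97]
disc z-tcp -0.001934208340976351 normal [-6.e-04  3.e-04  1.e+00] 6842
disc centre [ 0.62336186 -0.18908691  0.081468  ] [ 0.62408078 -0.18910825] rel tcp [ 0.0024931  -0.00046438] [ 0.00321202 -0.00048572]
```

Held level. I'll stop halfway so the same camera sees the pot beside the lid and calibration errors cancel.

```bash
python3 -m jog '[[[0,0.1,0.3,-0.2,0],[0,0.1,0.6,-0.3,0],[0,0.1,0.8,0,0],[0,0.1,0.8,0,0],[0,0.1,0.8,0,0],[0,0.1,0.7,0,0],[0,0,0.5,0,0],[0,0,0.25,0,0],[0,0,0,0,0],[0,0,0,0,0]]]'; python3 - <<'E'
from h import *
st(); im,d=snap('wrist'); save(im,'w3.png')
E
python3 held.py
```

```text
time: 8.2
position: [0.5972, -0.0005, 0.2114]
tool_rot: [0.003, 3.141, -0.002]
ft_force: [0.4, -1.3, -4.3]
grip_width: 0.377
t 8.2 p [ 5.972e-01 -5.000e-04  2.114e-01] x [-1.     0.002 -0.   ] y [ 0.002  1.    -0.001] F [ 0.4 -1.3 -4.3] g 0.377 q [-0.45  0.22  0.48  1.62 -0.11  1.32  1.61]
t 8.25 p [ 0.5972 -0.0006  0.2114] x [-1.     0.002 -0.   ] y [ 0.002  1.    -0.001] F [-0.  -0.1 -4.8] g 0.383 q [-0.45  0.22  0.48  1.62 -0.11  1.32  1.61]
disc z-tcp -0.0027203841766218206 normal [0.0011 0.0018 1.    ] 6839
disc centre [0.60496155 0.00376835 0.08812179] [0.59773845 0.00252304] rel tcp [0.00777752 0.00436947] [0.00055442 0.00312416]
```

View pics/w3.png

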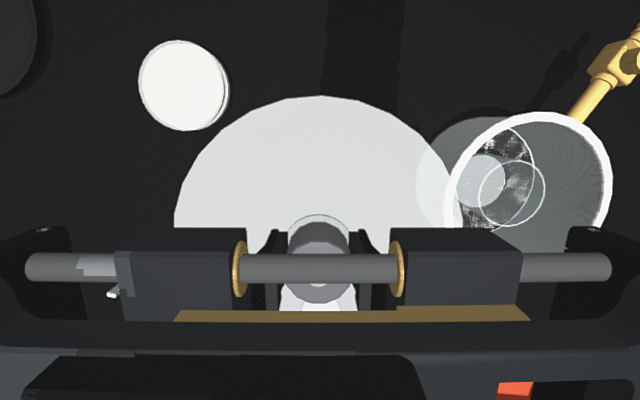

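The white disc is still in the jaws. The pot's gasket ring is at columns 446–613 with its top edge at row 112, and the brass tee is at (610,65). Fitting the ring.

```bash
python3 - <<'E'
from h import *
from scipy.optimize import least_squares
q=load('wrist');c0=np.array([.597,.189])
g=q['im'].min(2)
P=[];
for v in range(105,228):
    for u in range(425,630):
        if g[v,u]>215:
            p=pt(q,u,v,.103); r=np.hypot(*(p[:2]-c0))
            if .06<r<.088 and (p[1]>.13): P.append([*p,pt(q,u,v)[2]])
P=np.array(P);print(len(P),np.median(P[:,3]))
Q=P[np.abs(P[:,3]-.103)<.006]
for n,E in(('bright',P),('bright+depth',Q)):
  f=least_squares(lambda p:np.hypot(E[:,0]-p[0],E[:,1]-p[1])-p[2],[*c0,.074],loss='soft_l1',f_scale=.003).x;print(n,f,len(E))
# outer & inner edge per angle
E=Q;c=f[:2]
for it in range(3):
  a=np.degrees(np.arctan2(E[:,1]-c[1],E[:,0]-c[0]))//6;r=np.hypot(*(E[:,:2]-c).T)
  O=np.array([E[(a==k)][r[a==k].argmax()] for k in np.unique(a)]);I=np.array([E[(a==k)][r[a==k].argmin()] for k in np.unique(a)])
  f=least_squares(lambda p:np.r_[np.hypot(O[:,0]-p[0],O[:,1]-p[1])-p[2],np.hypot(I[:,0]-p[0],I[:,1]-p[1])-p[3]],[*c,.078,.07],loss='soft_l1',f_scale=.002).x;c=f[:2]
print('edges',f,len(O))
E
```

```text
2056 0.10356030015441473
bright [0.59852408 0.18975255 0.07333884] 2056
bright+depth [0.59881744 0.18941045 0.0736685 ] 1986
edges [0.59890804 0.18939507 0.07731842 0.07003448] 29
```

Rim by wrist is (0.599,0.1895), and by top (0.597,0.189). Averaging the two camera-consistent estimates gives a TCP target of (0.597,0.190). Moving across and partway down.

```bash
python3 -m jog '[[[0,0,0.3,0,0],[0,0,0.6,0,0],[0,0,0.8,0,0],[0,0,0.8,0,0],[0,0,0.8,0,0],[0,0,0.7,0,0],[0,0,0.5,0,0],[0,0,0.26,0,0],[0,0,0,0,0],[0,0,0,0,0]]]'; python3 -m jog '[[[0,0,0,0.3,0],[0,0,0,0.5,0],[0,0,0,0.5,0],[0,0,0,0.3,0],[0,0,0,0.2,0],[0,0,0,0,0],[0,0,0,0,0]]]'; python3 - <<'E'
from h import *
st(); a,_=snap('top'); b,_=snap('scene')
A=cv2.resize(a[140:250,215:325],(400,400),interpolation=cv2.INTER_CUBIC);B=cv2.resize(b[130:240,330:440],(400,400),interpolation=cv2.INTER_CUBIC)
save(np.hstack([A,B]),'c4.png')
E
```

```text
time: 9.5
position: [0.5975, 0.1898, 0.2114]
tool_rot: [0.003, 3.141, -0.002]
ft_force: [0.0, -0.1, -5.2]
grip_width: 0.381
time: 10.38
position: [0.5977, 0.1918, 0.1401]
tool_rot: [-0.0, 3.14, 0.001]
ft_force: [0.6, -0.3, -4.7]
grip_width: 0.381
t 10.38 p [0.5977 0.1918 0.1401] x [-1.    -0.    -0.001] y [-0.     1.     0.001] F [ 0.6 -0.3 -4.7] g 0.381 q [-0.65  0.33  0.36  1.63 -0.12  1.2   1.31]
```

View pics/c4.png

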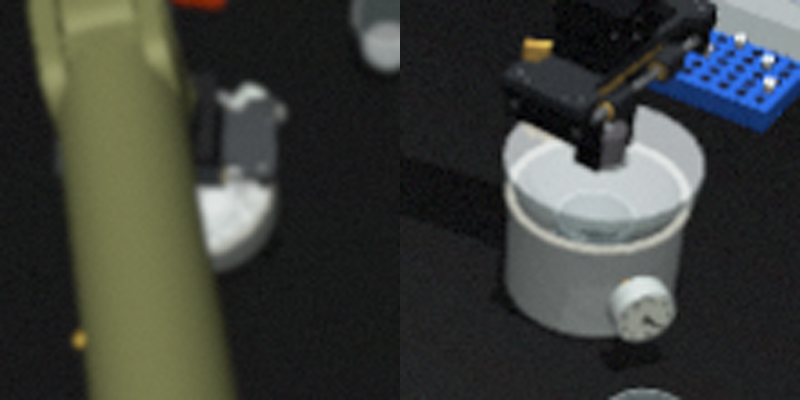

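The lid hangs level and centred over the white gasket (right half, ring around (600,200)). Lowering slowly.

```bash
python3 -m jog '[[[0,0,-0.03,0.1,0],[0,0,0,0.1,0],[0,0,0,0.1,0],[0,0,0,0.08,0],[0,0,0,0.05,0],[0,0,0,0,0]]]';python3 -m jog '[[[0,0,0,0.05,0],[0,0,0,0.03,0],[0,0,0,0.03,0],[0,0,0,0,0]]]'; python3 -c "from h import *;st()"
```

```text
time: 11.22
position: [0.597, 0.1904, 0.122]
tool_rot: [0.0, -3.141, 0.0]
ft_force: [-0.4, -0.4, -4.6]
grip_width: 0.384
time: 11.72
position: [0.5971, 0.1905, 0.1183]
tool_rot: [-0.0, 3.141, 0.0]
ft_force: [-2.3, 0.1, -0.5]
grip_width: 0.378
t 11.72 p [0.5971 0.1905 0.1183] x [-1. -0. -0.] y [-0.  1.  0.] F [-2.3  0.1 -0.5] g 0.378 q [-0.64  0.35  0.36  1.65 -0.13  1.16  1.32]
```

The weight is now carried by the gasket at the expected height. Pressing down 1 mm and releasing.

```bash
python3 -m jog '[[[0,0,0,0.03,0],[0,0,0,0,0],[0.5,0,0,0,0],[0.7,0,0,0,0],[1,0,0,0,0],[1,0,0,0,0],[1,0,0,0,0]]]'; python3 -c "from h import *;st()"
```

```text
time: 12.6
position: [0.5971, 0.1905, 0.1165]
tool_rot: [-0.0, 3.142, -0.0]
ft_force: [-0.8, 0.4, -0.0]
grip_width: 0.867
t 12.6 p [0.5971 0.1905 0.1165] x [-1. -0. -0.] y [-0.  1. -0.] F [-0.8  0.4 -0. ] g 0.867 q [-0.64  0.35  0.36  1.65 -0.13  1.16  1.32]
```

```bash
python3 -m jog '[[[1,0,0,-0.3,0],[1,0,0,-0.5,0],[1,0,0,-0.7,0],[1,0,0,-0.7,0],[1,0,0,-0.4,0],[1,0.4,0,0,0],[1,0.4,0,0,0],[1,0.4,0,0,0],[1,0,0,0,0],[1,0,0,0,0]]]'; python3 - <<'E'
from h import *
st(); im,d=snap('wrist'); save(im,'w5.png'); b,_=snap('scene')
E
```

```text
time: 13.85
position: [0.5495, 0.1904, 0.2208]
tool_rot: [-0.0, 3.141, 0.0]
ft_force: [0.4, -0.3, 0.1]
grip_width: 1.002
t 13.85 p [0.5495 0.1904 0.2208] x [-1.    -0.    -0.001] y [-0.  1.  0.] F [ 0.4 -0.3  0.1] g 1.002 q [-0.7   0.18  0.36  1.64 -0.06  1.33  1.25]
```

View pics/w5.png

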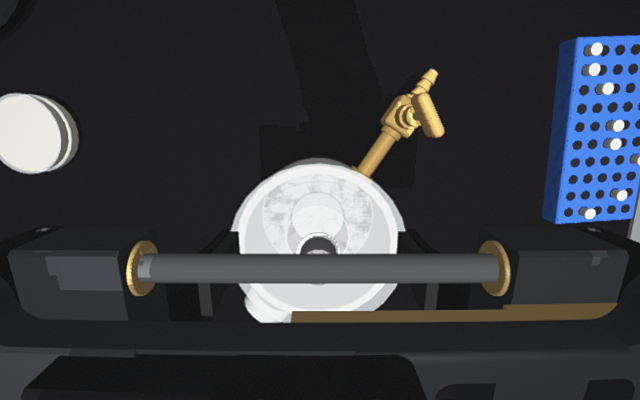

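The lid is on the pot, with its outer edge running from about (233,230) over (315,163) to (405,230). The brass tee points up-right to the barb at (432,73), and the spade head lies from (417,96) to (440,135). Measuring the lid's seating and the head.

```bash
python3 - <<'E'
from h import *
from scipy.optimize import least_squares
q=load('wrist');B=np.array([[*pt(q,u,v),u,v] for v in range(90,245) for u in range(215,425)])
r=np.hypot(B[:,0]-.598,B[:,1]-.19);D=B[(np.abs(B[:,2]-.115)<.006)&(r>.025)&(r<.085)]
n=np.linalg.svd(D[:,:3]-D[:,:3].mean(0),full_matrices=False)[2][2];print('lid z med',np.median(D[:,2]),'n',(n*np.sign(n[2])).round(4),len(D))
# outer edge of the disc from depth
mask=np.zeros((400,640),np.uint8);mask[D[:,4].astype(int),D[:,3].astype(int)]=1
mask=cv2.morphologyEx(mask,cv2.MORPH_CLOSE,np.ones((5,5)));e=max(cv2.findContours(mask,0,1)[0],key=len)[:,0];e=e[e[:,1]<235]
E=np.array([pt(q,i,j,.115) for i,j in e]);rr=np.hypot(E[:,0]-.598,E[:,1]-.19);E=E[rr>.07]
f=least_squares(lambda p:np.hypot(E[:,0]-p[0],E[:,1]-p[1])-p[2],[.598,.19,.082],loss='soft_l1',f_scale=.002).x;print('lid edge',f,len(E))
K=B[(np.abs(B[:,2]-.147)<.004)&(r<.03)];print('knob top',K[:,:3].mean(0),len(K))
P=np.array([pt(q,u,v) for v in range(80,150) for u in range(400,455)])
H=P[np.abs(P[:,2]-.159)<.004];w,V=np.linalg.eigh(np.cov(H[:,:2].T));y=(H[:,:2]-H[:,:2].mean(0))@V
print('head',H.mean(0),'ang',np.degrees(np.arctan2(V[1,1],V[0,1])),'ext',np.ptp(y,axis=0),'mid',H[:,:2].mean(0)+V@((y.max(0)+y.min(0))/2),len(H))
im=q['im'];save(cv2.resize(im[60:180,360:500],None,fx=5,fy=5,interpolation=cv2.INTER_CUBIC),'c6.png')
E
```

```text
lid z med 0.11560793707292788 n [-2.9e-03 -3.0e-04  1.0e+00] 10328
lid edge [0.59594337 0.19006767 0.07930507] 233
knob top [nan nan nan] 0
head [0.47772112 0.26823336 0.15842724] ang -151.63600000041123 ext [0.00924743 0.03350745] mid [0.47775744 0.2690686 ] 582<stdin>:11: RuntimeWarning: Mean of empty slice.
  ret = um.true_divide(
```

View pics/c6.png

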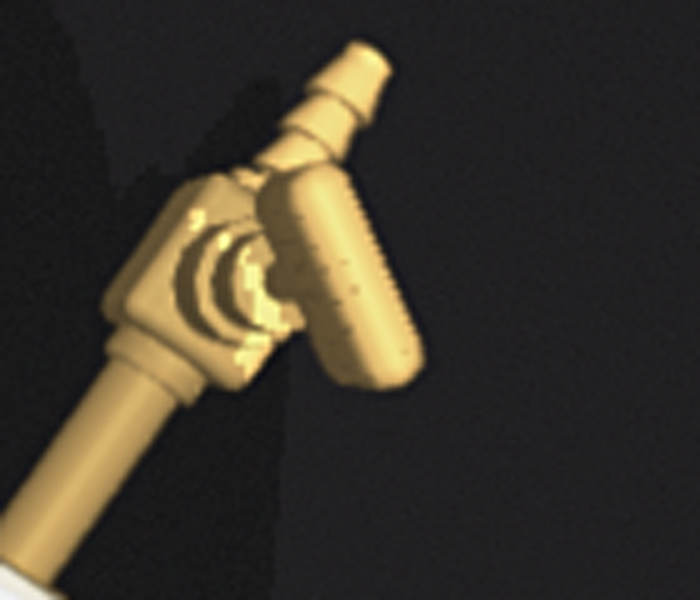

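The lid is seated: disc top 0.1156 (expected 0.115), tilt 0.003, centred within about 2 mm. The head measures 33.5 × 9.2 mm as described, centred near (0.477,0.268) at 29° world. The joint is therefore about 1.08 rad open. I'll go over it and turn the jaws to suit.

```bash
python3 -m jog '[[[1,0.3,0.35,0,0],[1,0.5,0.5,0,0],[1,0.5,0.5,0,0],[1,0.35,0.4,0,0],[1,0.16,0.2,0,0],[1,0,0,0,-0.9],[1,0,0,0,-1],[1,0,0,0,-1],[1,0,0,0,-1],[1,0,0,0,-1]]]'; python3 -m jog '[[[1,0,0,0,-0.9],[1,0,0,0.4,0],[1,0,0,0.6,0],[1,0,0,0.2,0],[1,0,0,0,0],[1,0,0,0,0]]]'; python3 - <<'E'
from h import *
s,M=st(); d=np.array([.477,.2683,.129])-s['position'];print('need',(M.T@d/.04).round(3),'yaw y',np.degrees(np.arctan2(M[1,1],M[0,1])))
im,d=snap('wrist'); save(im,'w7.png')
E
```

```text
time: 15.2
position: [0.4768, 0.2684, 0.2205]
tool_rot: [0.671, -3.069, 0.0]
ft_force: [-0.2, 0.3, -0.2]
grip_width: 0.999
time: 15.95
position: [0.4772, 0.2687, 0.1733]
tool_rot: [-0.786, 3.04, 0.001]
ft_force: [-1.4, -1.3, 0.4]
grip_width: 1.0
t 15.95 p [0.4772 0.2687 0.1733] x [-0.875 -0.485 -0.001] y [-0.485  0.875  0.   ] F [-1.4 -1.3  0.4] g 1.0 q [-0.8   0.13  0.26  1.78 -0.04  1.23  1.55]
need [ 0.009 -0.006  1.107] yaw y 118.98733527925357
```

View pics/w7.png

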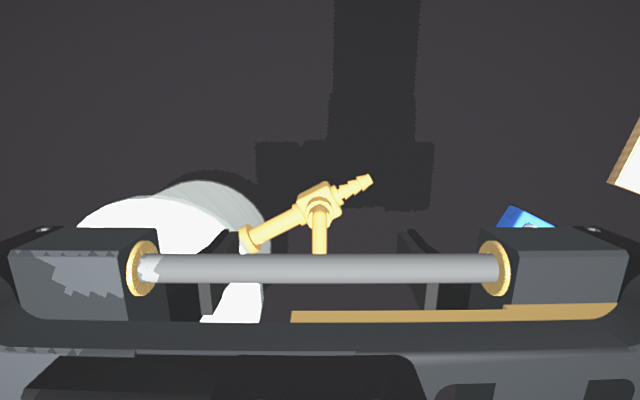

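The head is upright in the picture at column 319, centred between the open fingers and aligned with the pads. Descending and gripping.

```bash
python3 -m jog '[[[1,0,0,0.3,0],[1,0,0,0.4,0],[1,0,0,0.3,0],[0.6,0,0,0.1,0],[0.3,0,0,0,0],[0,0,0,0,0],[0,0,0,0,0],[0,0,0,0,0],[0,0,0,0,0],[0,0,0,0,0]]]' 40; python3 -c "
from h import *
s,M=st();print(s['torque'],np.degrees(np.arctan2(M[1,1],M[0,1])))"
```

```text
time: 17.25
position: [0.4767, 0.2684, 0.1287]
tool_rot: [-0.787, 3.041, 0.0]
ft_force: [0.9, 0.5, -0.3]
grip_width: 0.286
t 17.25 p [0.4767 0.2684 0.1287] x [-0.875 -0.485 -0.   ] y [-0.485  0.875  0.   ] F [ 0.9  0.5 -0.3] g 0.286 q [-0.79  0.17  0.26  1.84 -0.05  1.14  1.56]
[ 0.08130814  0.05876463 -0.01175945] 119.01265242111928
```

```bash
python3 -m jog '[[[0,0,0,0,0],[0,0,0,0,0],[0,0,0,0,0],[0,0,0,0,0]]]' 40; python3 -c "
from h import *
s,M=st();print(s['torque'],np.degrees(np.arctan2(M[1,1],M[0,1])))"
```

```text
time: 17.75
position: [0.4764, 0.269, 0.1286]
tool_rot: [0.788, -3.041, -0.001]
ft_force: [-2.4, 2.0, 0.8]
grip_width: 0.1
t 17.75 p [0.4764 0.269  0.1286] x [-0.874 -0.485 -0.   ] y [-0.485  0.874  0.001] F [-2.4  2.   0.8] g 0.1 q [-0.79  0.17  0.25  1.84 -0.05  1.14  1.56]
[ 0.448521    0.33212396 -0.08379718] 119.03667934749224
```

The opening of 8.7 mm matches the 9 mm head. Turning clockwise (+).

```bash
python3 -m jog '[[[0,0,0,0,0.5],[0,0,0,0,1],[0,0,0,0,1],[0,0,0,0,1],[0,0,0,0,1],[0,0,0,0,1],[0,0,0,0,1],[0,0,0,0,1],[0,0,0,0,1],[0,0,0,0,1]]]'; cat > a.py <<'E'
from h import *
s,M=st();print('T',np.round(s['torque'],3),'yaw',np.degrees(np.arctan2(M[1,1],M[0,1])).round(2),'tau7',np.round(s['joint_torque'],2))
E
python3 a.py;python3 -m jog '[[[0,0,0,0,1],[0,0,0,0,0.6],[0,0,0,0,0.3]]]'; python3 a.py; python3 -m jog '[[[0,0,0,0,0.3],[0,0,0,0,0.3]]]'; python3 a.py
```

```text
time: 19.0
position: [0.4763, 0.2698, 0.1286]
tool_rot: [-0.507, -3.1, -0.003]
ft_force: [-2.1, 4.8, -1.3]
grip_width: 0.1
t 19.0 p [0.4763 0.2698 0.1286] x [-0.948  0.319  0.001] y [0.319 0.948 0.002] F [-2.1  4.8 -1.3] g 0.1 q [-0.86  0.17  0.33  1.84 -0.06  1.14  0.74]
T [0.8   0.197 0.101] yaw 71.42 tau7 [  2.43 -36.81   3.83 -28.58   1.16   0.43   0.64]
time: 19.38
position: [0.4764, 0.27, 0.1286]
tool_rot: [-0.759, -3.048, -0.003]
ft_force: [-0.8, 5.3, -0.9]
grip_width: 0.101
t 19.38 p [0.4764 0.27   0.1286] x [-0.883  0.469  0.001] y [0.469 0.883 0.002] F [-0.8  5.3 -0.9] g 0.101 q [-0.87  0.17  0.34  1.84 -0.06  1.14  0.57]
T [1.18  0.224 0.108] yaw 62.04 tau7 [  2.87 -36.9    4.7  -28.34   1.54   0.74   0.06]
time: 19.62
position: [0.4764, 0.27, 0.1286]
tool_rot: [-0.838, -3.027, -0.003]
ft_force: [-1.1, 6.2, -1.6]
grip_width: 0.1
t 19.62 p [0.4764 0.27   0.1286] x [-0.858  0.514  0.001] y [0.514 0.858 0.002] F [-1.1  6.2 -1.6] g 0.1 q [-0.88  0.17  0.34  1.84 -0.07  1.14  0.52]
T [1.166 0.158 0.074] yaw 59.04 tau7 [  2.96 -36.92   4.79 -28.31   1.59   0.8    0.15]
```

```bash
for i in 1; do python3 -m jog '[[[0,0,0,0,0.3],[0,0,0,0,0]]]' >/dev/null; python3 a.py; python3 -m jog '[[[0,0,0,0,0.3],[0,0,0,0,0]]]' >/dev/null; python3 a.py; python3 -m jog '[[[0,0,0,0,0.3],[0,0,0,0,0]]]' >/dev/null; python3 a.py; done
```

```text
t 19.88 p [0.4764 0.27   0.1286] x [-0.844  0.536  0.001] y [0.536 0.844 0.002] F [-0.8  6.  -2. ] g 0.1 q [-0.88  0.17  0.35  1.84 -0.07  1.14  0.5 ]
T [1.194 0.115 0.007] yaw 57.58 tau7 [  2.82 -36.91   4.82 -28.31   1.62   0.81  -0.07]
t 20.12 p [0.4765 0.2701 0.1286] x [-0.83   0.558  0.001] y [0.558 0.83  0.002] F [-0.5  6.  -2.5] g 0.103 q [-0.88  0.17  0.35  1.84 -0.07  1.14  0.47]
T [1.17  0.175 0.139] yaw 56.1 tau7 [  2.94 -36.9    4.94 -28.29   1.53   0.83  -0.22]
t 20.38 p [0.4764 0.2701 0.1286] x [-0.816  0.578  0.   ] y [0.578 0.816 0.002] F [-0.2  5.6 -1.8] g 0.101 q [-0.88  0.17  0.35  1.84 -0.07  1.14  0.45]
T [1.095 0.121 0.479] yaw 54.67 tau7 [  3.18 -36.88   5.18 -28.27   1.32   0.83  -0.58]
```

Torque is climbing at the expected seat angle. A bit further to confirm the stop.

```bash
python3 -m jog '[[[0,0,0,0,0.3],[0,0,0,0,0]]]' >/dev/null; python3 a.py; python3 -m jog '[[[0,0,0,0,0.3],[0,0,0,0,0],[0,0,0,0,0]]]' >/dev/null; python3 a.py
```

```text
t 20.62 p [0.4764 0.27   0.1286] x [-0.801  0.599  0.   ] y [0.599 0.801 0.002] F [-0.3  5.2 -2.1] g 0.105 q [-0.88  0.17  0.35  1.84 -0.07  1.14  0.42]
T [1.085 0.097 0.665] yaw 53.2 tau7 [  3.28 -36.84   5.29 -28.26   1.22   0.82  -0.75]
t 21.0 p [0.4764 0.2701 0.1286] x [-0.785  0.619  0.   ] y [0.619 0.785 0.002] F [-0.8  5.5 -1.8] g 0.106 q [-0.89  0.17  0.36  1.84 -0.07  1.14  0.4 ]
T [1.077 0.148 0.762] yaw 51.74 tau7 [  3.35 -36.81   5.37 -28.25   1.15   0.82  -0.8 ]
```

The stop is firm: torque rose from 0.1 to 0.76 N m from about 56° jaw yaw, against an expected seat of 56.8°. Backing off to a jaw yaw of about 146.5°.

```bash
python3 -m jog '[[[0,0,0,0,-0.5],[0,0,0,0,-1],[0,0,0,0,-1],[0,0,0,0,-1],[0,0,0,0,-1],[0,0,0,0,-1],[0,0,0,0,-1],[0,0,0,0,-1],[0,0,0,0,-1],[0,0,0,0,-1]]]'; python3 a.py; python3 -m jog '[[[0,0,0,0,-1],[0,0,0,0,-1],[0,0,0,0,-1],[0,0,0,0,-1],[0,0,0,0,-1],[0,0,0,0,-1],[0,0,0,0,-1],[0,0,0,0,-1],[0,0,0,0,-0.7],[0,0,0,0,-0.4]]]'; python3 a.py; python3 -m jog '[[[0,0,0,0,-0.3],[0,0,0,0,0],[0,0,0,0,0],[0,0,0,0,0]]]'; python3 a.py
```

```text
time: 22.25
position: [0.4762, 0.2693, 0.1286]
tool_rot: [0.252, -3.131, -0.002]
ft_force: [-1.7, 3.4, -1.3]
grip_width: 0.093
t 22.25 p [0.4762 0.2693 0.1286] x [-0.987 -0.16   0.   ] y [-0.16   0.987  0.001] F [-1.7  3.4 -1.3] g 0.093 q [-0.82  0.17  0.28  1.84 -0.05  1.14  1.21]
T [ 0.888  0.263 -0.069] yaw 99.21 tau7 [  1.98 -37.02   4.06 -28.61   1.39   0.33  -0.65]
time: 23.5
position: [0.4767, 0.2686, 0.1286]
tool_rot: [-1.44, 2.792, 0.001]
ft_force: [0.3, 3.2, -1.1]
grip_width: 0.098
t 23.5 p [0.4767 0.2686 0.1286] x [-0.579 -0.815 -0.   ] y [-0.815  0.579  0.   ] F [ 0.3  3.2 -1.1] g 0.098 q [-0.76  0.17  0.22  1.84 -0.04  1.14  2.  ]
T [ 0.807  0.203 -0.093] yaw 144.59 tau7 [  1.57 -37.65   3.02 -28.64   1.1    0.37  -0.14]
time: 24.0
position: [0.4767, 0.2686, 0.1286]
tool_rot: [-1.475, 2.773, 0.0]
ft_force: [-1.1, 3.2, -1.5]
grip_width: 0.102
t 24.0 p [0.4767 0.2686 0.1286] x [-0.559 -0.829 -0.   ] y [-0.829  0.559  0.   ] F [-1.1  3.2 -1.5] g 0.102 q [-0.76  0.17  0.21  1.84 -0.04  1.14  2.02]
T [0.799 0.209 0.023] yaw 146.01 tau7 [ 1.970e+00 -3.773e+01  3.260e+00 -2.851e+01  1.210e+00  5.200e-01
 -1.000e-02]
```

```bash
python3 - <<'E'
from h import *
a,_=snap('wrist');b,_=snap('scene')
A=cv2.resize(a[160:270,265:375],(400,400),interpolation=cv2.INTER_CUBIC);B=cv2.resize(b[110:240,330:460],(400,400),interpolation=cv2.INTER_CUBIC)
save(np.hstack([A,B]),'c8.png')
for n,rng in(('scene',(150,225,345,425)),('wrist',(130,250,60,290))):
    q=load(n);D=np.array([pt(q,u,v) for v in range(*rng[:2]) for u in range(*rng[2:])])
    r=np.hypot(D[:,0]-.598,D[:,1]-.19);D=D[(np.abs(D[:,2]-.115)<.007)&(r<.08)&(r>.02)]
    m=np.linalg.svd(D-D.mean(0),full_matrices=False)[2][2];print(n,'lid z',np.median(D[:,2]),(m*np.sign(m[2])).round(3),len(D))
E
```

```text
scene lid z 0.11572782807594817 [-0.003 -0.002  1.   ] 1213
wrist lid z 0.11562678464701975 [-0. -0.  1.] 12899
```

View pics/c8.png

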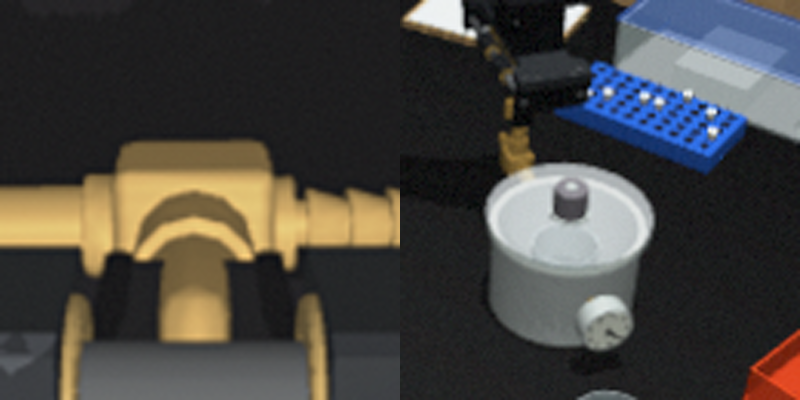

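Left crop: the spade head (columns 160–230) is between the fingers, square to the horizontal pipe and barb, so a quarter turn. Right crop: the lid is flat on the gasket and free. Handing in.

```bash
python3 -c "
from h import *
s,_=st();print(np.round(s['qd'],3));print(job.close_job())"
```

```text
t 24.1 p [0.4767 0.2686 0.1286] x [-0.559 -0.829 -0.   ] y [-0.829  0.559  0.   ] F [-1.9  4.3 -0.5] g 0.097 q [-0.76  0.17  0.21  1.84 -0.04  1.14  2.02]
[-0.001  0.002  0.    -0.     0.001  0.001 -0.001]
the job is handed in; nothing more can be done
None
```

The chamber is ready for the pump, and I handed the job in at 24.1 s. The lid is on the pot and released. The bleed screw was turned down to its seat, backed off a quarter turn, and is still gripped at its head.

- **Lid:** its disc top measures 0.1156–0.1157 m, against 0.115 m expected. Tilt is under about 0.004 rad, and it sat within about 3 mm of centre when checked after release.
- **Screw seat:** the torque rose from 0.1 to 0.76 N m at a jaw angle of about 56°, and the seat was expected at 56.8°. Pressing on the seat twisted the head about 4° in the pads. The finger gap went back to its original reading when I backed off, so it appears to have squared up again.
- **Final setting:** the jaw angle is 146.0°, close to a 90° opening. The last picture shows the head square to the pipe. The arm is at rest, the grip is set to 40 N, and the gap is 8.4–8.9 mm on the 9 mm head.
- **Disagreements:** the top and wrist cameras differed by about 2–3 mm in x, so I aimed between the two. There is a steady sideways force of about 3–5 N on the screw from a small offset between the gripper and its axis.
- **Bystanders:** I did not touch or approach them, but I did not re-measure their positions at the end.

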